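# Shut up the cutter drawer

### The arm

A 7-joint arm with a two-finger parallel gripper is mounted at the origin on the work surface. World frame = base frame: x ahead of the robot, y to its left, z up, the work surface at z = 0. Lengths are in m, angles in rad, forces in N, time in s.
With the tool pointing down it reaches from about 0.4 to 0.85 m from the base axis. Payload 4.5 kg.
Tool frame: the origin (TCP) lies midway between the tips of the shut fingers; the grasp point (between the pads) lies 19 mm behind it (arm.grasp_offset is the distance from the TCP to the grasp point, in m); z points along the fingers, y is the line along which they close (so a half turn about z gives the same grasp; the last joint's range is limited). The gripper opens to 85 mm and grips with 20 to 120 N. Pads are 22 mm wide; open, the fingers measure 114 mm over their backs; the gripper's body (76 mm by 85 mm) begins 54 mm behind the grasp point. The pads swing forward as they close: fully open they stand 13 mm farther back than shut.
Start: joints at [-1.277, 0.689, -0.195, 1.565, 0.157, 0.902, -0.215], TCP at [0.161, 0.604, 0.231] pointing down, gripper open.
Joint ranges: [-3.01, 3.01], [-0.46, 2.08], [-1.47, 1.51], [0.13, 2.56], [-1, 4.14], [0.04, 2.09], [-2.66, 2.66]. Speed limits (rad/s): [2.57, 2.57, 3.14, 3.14, 3.14, 3.14, 3.14].

### API

Orientations are given as a 3x3 rotation matrix whose columns are the frame's x, y, z axes.
In Python, from rig import sensors, grab_frame, order, arm gives the robot as it stands.
- The arm moves only by the tool step_arm, never from a script. Its argument "deltas" is a list that holds one entry, the list of rows, each a list of 7 numbers: the turn, a rotation vector about the tool's x, y, z in degrees, then the shift along the tool's x, y, z in m, then the gripper command: -1 is fully open, 1 is shut, values between are in proportion. A call has 1 to 12 rows; each row is the pose to reach, as a shift and turn from the pose commanded when the call began, along the tool's axes at that moment; what a row does not reach only later rows make up. A row lasts 1/10 s, in which the tool goes at most 50 mm and 8.59 degrees, less where a joint would pass 70% of its speed; a pose out of reach is approached as far as the arm can. A call with a gripper value outside its range is refused whole. The fingers move at their own pace and stop on an object; "newtons" is the grip in N (left out, the last holds). Time passes only in rows, so rows that repeat a pose let the fingers close. It gives the time, the measured TCP pose, the force, the opening and the grip force at its end, in the units of the state.
- sensors.get_state(): the state, without advancing time (a new reading comes with each control period).
- grab_frame(name): name is "side" or "top" or "wrist"; returns a dict with "pixels" (400x640x3 uint8, red, green, blue), "depth" (400x640 float32, m along the optical axis (not along the pixel's ray), 0 where there is no reading), "fx", "fy", "cx", "cy" (pixels), "origin" and "orientation" of the camera in the world; the wrist camera has in their place "tool_from_camera" (4x4, takes a point from camera to tool coordinates, whose origin is the TCP and whose axes are the flange's). Camera axes: x right, y up, looking along -z (the intrinsics and any distortion apply to the point x, -y, -z); pixel columns grow to the right and rows downward; lengths in m; the calibration is good to about 2 mm. The wrist camera is an equidistant fisheye: a pixel r from the principal point sees the ray r / f radians off the axis. A picture is of the moment at which its call begins: read the wrist's pose just before it.
- order.finish_job(): hands the job in; it is judged then, once.
The state is a dict: "clock": time; "joint_pos": joint angles; "dq": joint speeds; "joint_torque": joint torques, N m; "ee_pos": TCP position; "tcp_rot": TCP orientation; "wrist_force": force on the tool from outside, world axes, zero at the start; "moment": the same for the moment, N m; "finger_gap": finger opening in m; "finger_force": force on a finger pad.
Only numpy, scipy, OpenCV 4.12 (cv2) and the standard library are available. Lean on these libraries where they do the work, as an engineer would, in place of code of your own. Each camera call takes 0.05 s, during which the arm holds its last target. There are 200 camera calls.

### The job

Get the beech cutter drawer ready to be put away, using only light pushes of the fingertips: push the toppled diamond cutter over so that it stands on its cutting edge again on the drawer floor, strap handle up; push the tipped-out gate at the drawer's end upright; and, once the gate is shut, push the bolt's knob along until the bolt is fully home in its staple. Do not pinch, lift or carry anything, and leave the other cutters, the shaker, the press and the scraper where they are.

Things in the scene. Friction and masses are not known exactly. Their poses are not given: they have to be found in the camera images.
- drawer: (all sizes in mm) a long beech drawer lying on the bench and fixed there: 230 wide (its x axis), 534 long (its y axis), sides 60 high and 12 thick, floor 8 thick. Origin at the centre of its underside. Its +y end is closed by the gate; the other end is a fixed wall. The clear space between the sides is 206.
- cutter: polished steel diamond pastry cutter, an open rhombus frame: sides 70, corners 65 and 115 degrees, 32 deep, walls 2, 0.09-0.14 kg. Toppled on one flat side on the drawer floor, in the gate half, 63 high so. Origin: centre of the frame. x axis: from cutting edge (x = -16) through the frame to the rolled rim (x = +16) and strap handle; level now, straight up when it stands properly.
- gate (a joint): the gate's hinge angle in rad: 0 = upright and shut (against its stop), growing as it tips outwards, at most 0.85. The gate is a beech board 164 wide, 48 high, 12 thick between two jambs, hinged along its lower outer edge. The hinge is stiff: the gate stays where it is left, and 1 to 2 N at its top edge move it.
- gate_hinge (a point): the middle of the gate's hinge line, at the gate's lower outer edge, 10 above the bench, with the axes of the drawer: x along the hinge, y outwards, away from the drawer.
- gate_edge (a point): the middle of the gate's upper outer edge, 48 from the hinge line; it moves with the gate. On the outer face the stretch from x = -30 to x = -80 beside this point is bare wood; the bolt is mounted from x = -28 to x = +75.
- bolt (a joint): how far the bolt is shot, in m: 0 = drawn back, 0.030 = fully home. It slides along the drawer's +x direction on the gate's outer face and enters a brass staple on the jamb, which only works with the gate shut. It takes 1 to 2 N and stays where it is left.
- bolt_knob (a point): middle of the bolt's knob, a stem 8 thick with a 13 ball that stands straight out from the gate's outer face: this point is 26 out from the face, the ball's middle 34, the knob's end 40. With the gate shut it is 40 above the bench. The two straps that guide the bolt, 30 behind and 50 before the drawn-back knob, stand only 14 out, so a fingertip fits beside the knob from above.
- flower_large: the largest of three nested tin flower cutters, six petals, 84 across, 26 high, standing in the closed half of the drawer; origin at the centre of its underside. Bystander: leave it alone.
- flower_medium: the middle tin flower cutter, 60 across, 26 high, inside the largest. Bystander.
- flower_small: the smallest tin flower cutter, 38 across, 26 high, inside the middle one. Bystander.
- shaker: a blue glass sugar shaker with a domed steel top, 56 diameter, 116 tall, standing upright in the drawer; origin at the centre of its underside. Bystander.
- press: a dark walnut cookie press lying in the drawer: barrel 46 diameter, brass bands, nozzle and T-handle, about 186 long; origin under the barrel's middle on the drawer floor. Bystander.
- scraper: a steel bench scraper with a round wooden handle, lying on the bench beyond the gate, 140 wide, about 100 long, 26 high at the handle. Bystander.
- cutter_strap (a point): crown of the cutter's strap handle, a steel strip 14 wide that arches 20 beyond the rim from wall to wall. While the cutter lies, the strap sticks out sideways half-way up, 32 above the drawer floor, with clear air above and below it. When the cutter stands properly it is on top.
- cutter_top (a point): upper edge of the rolled rim on the strap side while the cutter lies, above its centre, 63 above the drawer floor (the top wall runs from 20 to one side to 50 to the other). A light push near here, above the strap, towards the cutting edge tips the cutter over its lower edge; past about 30 degrees it falls over by itself, its centre ending some 50 further on.
There are look-alikes about, which are no part of the job. What is shaped like the cutter but green is not meant.

How it is judged:
By the outcome, as a careful person would: the job done as asked, in the order asked, and still so for the second after the job is handed in, with the robot touching nothing.
It also fails if it takes over 58 s, if anything falls off the work surface, if the arm or the gripper's body presses on something with over 40 N, if the wrist force passes 120 N, or if a joint passes its speed limit or range.

## Working session

There is one attempt and no reset: what is moved stays moved. The work goes in short steps, Python scripts to look and compute and a tool call to move; the robot and the scene stay as the last step left them, time stands still between calls to the robot, and variables do not carry over. Pictures are saved under pics/ and viewed, at most 10 in all, crops included, and the job is handed in when it is done.

Besides the shell and the picture viewer there is one more tool, called after ">>>" as name([rows], argument=value, ...), one row to a line, values as JSON. step_arm: Moves the arm, as the interface text tells. Its arguments: {"type":"object","properties":{"deltas":{"type":"array","items":{"type":"array","items":{"type":"array","items":{"type":"number"}}}},"newtons":{"type":"number"}},"required":["deltas"]}

```bash
mkdir -p pics; cat > h.py <<'E'
import numpy as np,cv2
from rig import sensors,grab_frame,order,arm
def snap(n,f):
    d=grab_frame(n); cv2.imwrite('pics/'+f+'.png',d['pixels'][...,::-1]); np.savez('pics/'+f+'.npz',**d); return d
def world(d,u,v,z=None):
    O=np.array(d['origin']);R=np.array(d['orientation'])
    ray=R@np.array([(u-d['cx'])/d['fx'],-(v-d['cy'])/d['fy'],-1])
    if z is None:
        t=float(d['depth'][int(v),int(u)])
    else: t=(z-O[2])/ray[2]
    return O+t*ray
E
python3 - <<'E'
from h import *
for n in('top','side'):
    d=snap(n,n+'0'); print(n,d['fx'],d['fy'],d['cx'],d['cy'],d['origin'],np.round(d['orientation'],3).tolist(),[k for k in d])
s=sensors.get_state(); print(s['ee_pos'],np.round(s['tcp_rot'],3).tolist(),s['clock'])
E
```

```text
top 390.25943484146944 390.25943484146944 319.9840535514745 194.00846148603233 [0.48334859 0.11178517 0.96419413] [[-0.004, 0.996, -0.092], [-1.0, -0.005, -0.011], [-0.011, 0.092, 0.996]] ['pixels', 'depth', 'fx', 'fy', 'cx', 'cy', 'origin', 'orientation']
side 402.29649698477067 402.29649698477067 322.5029873608802 198.53958198391953 [ 0.1300986  -0.46283393  0.83680015] [[0.788, 0.439, -0.432], [-0.616, 0.567, -0.547], [0.005, 0.697, 0.717]] ['pixels', 'depth', 'fx', 'fy', 'cx', 'cy', 'origin', 'orientation']
[0.16042505 0.60345555 0.23056282] [[-0.966, 0.257, -0.0], [0.257, 0.966, -0.002], [-0.0, -0.002, -1.0]] 0.1
```

View pics/top0.png

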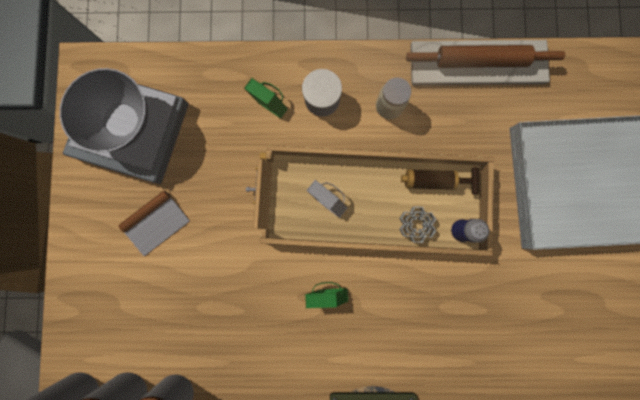

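View pics/side0.png

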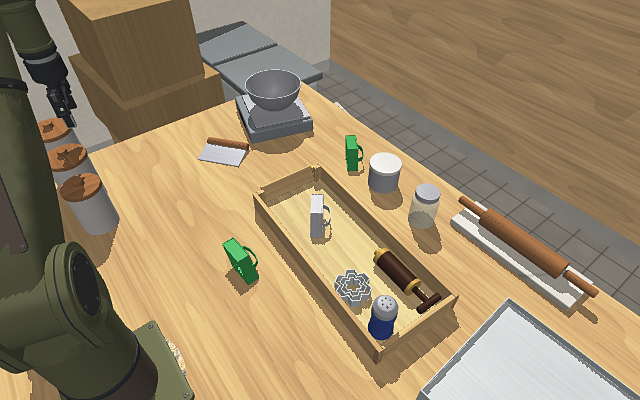

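The top view shows the drawer from about (255,150) to (495,255), with the gate at its left end (u≈262), the bolt knob at (250,189), and the cutter at (328,198) with its strap on the upper right. I'll enlarge the gate and cutter area.

```bash
python3 - <<'E'
import cv2,numpy as np
a=cv2.imread('pics/top0.png')[140:265,235:385]; b=cv2.imread('pics/side0.png')[155:255,245:365]
cv2.imwrite('pics/c1.png',cv2.resize(a,None,fx=5,fy=4.8,interpolation=cv2.INTER_CUBIC) if 0 else cv2.resize(a,(720,600),interpolation=cv2.INTER_CUBIC))
cv2.imwrite('pics/c2.png',cv2.resize(b,(720,600),interpolation=cv2.INTER_CUBIC))
E
```

```text
(no output)
```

View pics/c1.png

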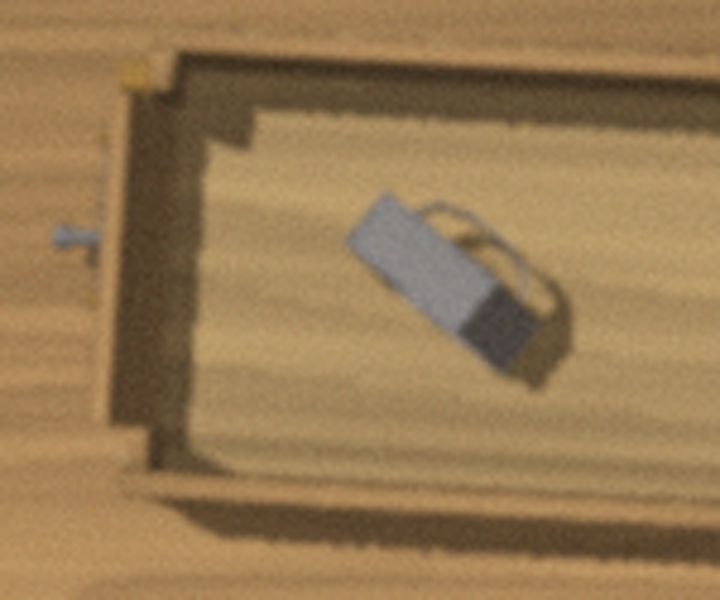

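View pics/c2.png

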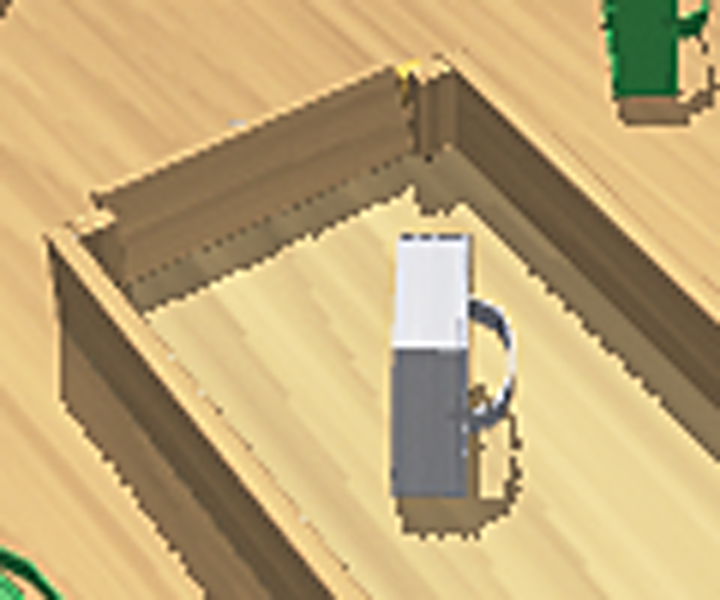

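Crop 1, converted to full-frame pixels:
- Top wall of the cutter: quad (316,180), (307,190), (331,209), (339,199).
- Knob: tip (246,189) to stem (255,189).
- Gate top edge: from (260,160) to (257,228).
- Staple: (263,155), which is the world +x side.

Now I'll convert these to world positions.

```bash
python3 - <<'E'
from h import *
d=dict(np.load('pics/top0.npz'));f=lambda x,y:(235+x/4.8,140+y/4.8)
def P(n,x,y,z):
    u,v=f(x,y); print(n,np.round(world(d,u,v,z),4),'depth:',np.round(world(d,u,v),4))
for n,x,y in(('cA',388,192),('cB',345,240),('cC',460,330),('cD',500,285),('cmid',422,262)):P(n,x,y,.071)
P('jamb+x inner corner',178,55,.06);P('jamb-x inner',148,470,.06);P('jamb-x outer',125,490,.06);P('staple',135,75,.05)
for n,x,y in(('gate out +x',112,100),('gate out -x',97,420),('gate in +x',130,100),('gate in -x',113,420)):P(n,x,y,.05)
P('knob tip',55,237,.055);P('knob base',98,237,.045);P('knob ball',65,237,.055)
P('strapcrown',500,245,.04);P('floor',250,300,.008)
# drawer far end corners in full px
for u,v in((493,161),(493,258),(265,151),(268,243)):print(u,v,np.round(world(d,u,v,.06),4))
# points from depth: side walls tops
D=d['depth'];vv,uu=np.mgrid[140:270,240:505];O=d['origin'];R=d['orientation']
ray=np.stack([(uu-d['cx'])/d['fx'],-(vv-d['cy'])/d['fy'],-np.ones_like(uu,float)],-1)@R.T
W=O+ray*D[140:270,240:505,None];W=W.reshape(-1,3)
m=(W[:,2]>.053)&(W[:,2]<.068)
for lo,hi in((.15,.25),(.05,.15),(-.1,0)):
    q=W[m&(W[:,1]>lo)&(W[:,1]<hi)];print(lo,hi,[np.round(np.percentile(q[s,0],[2,50,98]),4) for s in(q[:,0]<.47,q[:,0]>.55)])
m=(W[:,2]>.064)&(W[:,2]<.08)&(W[:,1]>0)&(W[:,1]<.2);q=W[m];print('cut',len(q),q.mean(0))
r=cv2.minAreaRect((q[:,:2]*1000).astype(np.float32));print(r)
# the same through side cam
s=dict(np.load('pics/side0.npz'));g=lambda x,y:(245+x/6,155+y/6)
for n,x,y,z in(('cut',400,237,.071),('cut',470,237,.071),('cut',392,347,.071),('cut',467,347,.071),('gate in -x',95,200,.05),('gate in +x',390,72,.05),('jamb+x top',445,65,.06),('jamb-x corner',50,235,.06),('strap',510,360,.04)):print(n,np.round(world(s,*g(x,y),z),4),np.round(world(s,*g(x,y)),4))
E
```

```text
cA [0.5981 0.1311 0.071 ] depth: [0.6062 0.1324 0.0079]
cB [0.575  0.1518 0.071 ] depth: [0.5752 0.1518 0.0696]
cC [0.5316 0.0969 0.071 ] depth: [0.5317 0.0969 0.0681]
cD [0.553  0.0777 0.071 ] depth: [0.5581 0.0752 0.0055]
cmid [0.5642 0.1149 0.071 ] depth: [0.5646 0.1149 0.0673]
jamb+x inner corner [0.6678 0.2341 0.06  ] depth: [0.6694 0.2352 0.052 ]
jamb-x inner [0.4656 0.2471 0.06  ] depth: [0.4654 0.2484 0.0513]
jamb-x outer [0.4561 0.2581 0.06  ] depth: [0.4559 0.2587 0.0563]
staple [0.6599 0.2567 0.05  ] depth: [0.6612 0.2577 0.0434]
gate out +x [0.6474 0.268  0.05  ] depth: [0.6471 0.2676 0.0521]
gate out -x [0.4897 0.2737 0.05  ] depth: [0.4896 0.273  0.0542]
gate in +x [0.6474 0.2591 0.05  ] depth: [0.6467 0.2585 0.0536]
gate in -x [0.4896 0.2659 0.05  ] depth: [0.4896 0.2655 0.0522]
knob tip [0.5789 0.2944 0.055 ] depth: [0.582  0.3003 0.0255]
knob base [0.5798 0.2751 0.045 ] depth: [0.5793 0.2742 0.0497]
knob ball [0.5789 0.2895 0.055 ] depth: [0.5817 0.2947 0.0281]
strapcrown [0.5753 0.0763 0.04  ] depth: [0.5751 0.0764 0.0414]
floor [0.5509 0.2033 0.008 ] depth: [0.551 
[... 290 characters left out ...]
757])]
-0.1 0 [array([0.4343, 0.4413, 0.4483]), array([0.5991, 0.6579, 0.6655])]
cut 447 [0.56371861 0.11652399 0.06985565]
((563.58154296875, 116.17822265625), (74.09719848632812, 32.376220703125), 50.97898864746094)
cut [0.5774 0.1511 0.071 ] [0.578  0.1519 0.07  ]
cut [0.6021 0.132  0.071 ] [0.6418 0.1819 0.0067]
cut [0.5349 0.1002 0.071 ] [0.5347 0.0999 0.0714]
cut [0.5603 0.0806 0.071 ] [0.559  0.079  0.0733]
gate in -x [0.4919 0.2742 0.05  ] [0.5128 0.3166 0.0047]
gate in +x [0.6544 0.2623 0.05  ] [0.6502 0.2565 0.0563]
jamb+x top [0.6721 0.2409 0.06  ] [0.6741 0.2436 0.057 ]
jamb-x corner [0.4592 0.2579 0.06  ] [0.4582 0.2557 0.0624]
strap [0.588  0.0848 0.04  ] [0.6067 0.1072 0.0075]
```

```bash
cat >> h.py <<'E'
def to(p,deg=None):
    s=sensors.get_state();R=np.array(s['tcp_rot']);a=np.degrees(np.arctan2(R[1,1],R[0,1]))
    print('ee',np.round(s['ee_pos'],4),'yaw_y %.1f'%a,'t',s['clock'],'gap',s['finger_gap'],'shift',np.round(R.T@(np.array(p)-s['ee_pos']),4),'' if deg is None else 'turn z %.1f'%(a-deg))
E
python3 -c "
from h import *
to([.587,.078,.14],51)"
```

```text
ee [0.1604 0.6035 0.2306] yaw_y 75.1 t 0.1 gap 0.08558054505613558 shift [-0.5472 -0.3981  0.0913] turn z 24.1
```

>>> step_arm([
  [[0, 0, 4, -0.04, -0.029, 0, 1], [0, 0, 8, -0.08, -0.058, 0, 1], [0, 0, 12, -0.12, -0.087, 0, 1], [0, 0, 16, -0.16, -0.116, 0.01, 1], [0, 0, 20, -0.2, -0.145, 0.02, 1], [0, 0, 24.1, -0.24, -0.174, 0.03, 1], [0, 0, 24.1, -0.28, -0.204, 0.03, 1], [0, 0, 24.1, -0.32, -0.233, 0.03, 1], [0, 0, 24.1, -0.36, -0.262, 0.04, 1], [0, 0, 24.1, -0.4, -0.291, 0.05, 1], [0, 0, 24.1, -0.44, -0.32, 0.06, 1], [0, 0, 24.1, -0.48, -0.349, 0.07, 1]],
])

```text
clock: 1.3
ee_pos: [0.5342, 0.1434, 0.1611]
tcp_rot: [[-0.777, 0.629, -0.001], [0.629, 0.777, 0.0], [0.0, -0.0, -1.0]]
wrist_force: [0.3, 1.1, -0.1]
finger_gap: 0.0003
finger_force: 0.0
```

```bash
python3 -c "
from h import *
to([.587,.078,.09],51)"
```

```text
ee [0.5342 0.1434 0.1611] yaw_y 51.0 t 1.3 gap 0.0002627373269513024 shift [-0.0822 -0.0176  0.0711] turn z 0.0
```

>>> step_arm([
  [[0, 0, 0, -0.03, -0.006, 0, 1], [0, 0, 0, -0.06, -0.012, 0, 1], [0, 0, 0, -0.082, -0.018, 0, 1], [0, 0, 0, -0.082, -0.018, 0.03, 1], [0, 0, 0, -0.082, -0.018, 0.06, 1], [0, 0, 0, -0.082, -0.018, 0.08, 1], [0, 0, 0, -0.082, -0.018, 0.09, 1], [0, 0, 0, -0.082, -0.018, 0.094, 1], [0, 0, 0, -0.082, -0.018, 0.094, 1], [0, 0, 0, -0.082, -0.018, 0.094, 1]],
])

```text
clock: 2.3
ee_pos: [0.5865, 0.0798, 0.0686]
tcp_rot: [[-0.777, 0.629, 0.002], [0.629, 0.777, 0.0], [-0.001, 0.001, -1.0]]
wrist_force: [0.0, -0.2, 0.2]
finger_gap: -0.0001
finger_force: 0.0
```

```bash
python3 - <<'E'
from h import *
to([.575,.0877,.066],51)
a=snap('top','t1')['pixels'][150:240,280:380];b=snap('side','s1')['pixels'][150:270,250:380]
cv2.imwrite('pics/c3.png',np.hstack([cv2.resize(a,(400,360)),cv2.resize(b,(390,360))])[...,::-1])
E
```

```text
ee [0.5865 0.0798 0.0686] yaw_y 51.0 t 2.3 gap -9.671471578009588e-05 shift [ 0.0139 -0.0011  0.0026] turn z 0.0
```

View pics/c3.png

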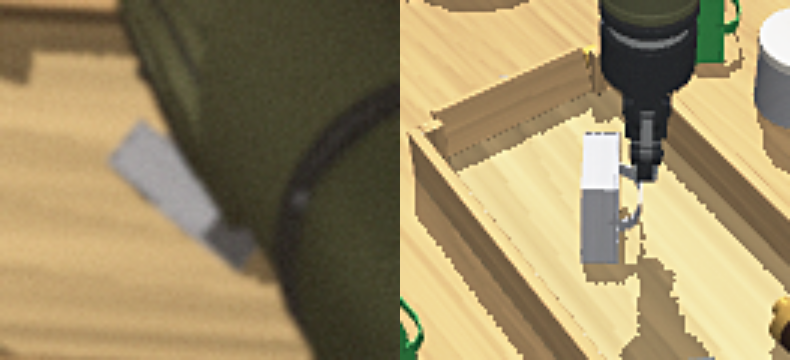

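Fingertips stand just behind the rim, above the strap (side crop ~(645,180)). Starting the push.

>>> step_arm([
  [[0, 0, 0, 0.003, 0, 0.003, 1], [0, 0, 0, 0.006, 0, 0.003, 1], [0, 0, 0, 0.009, 0, 0.003, 1], [0, 0, 0, 0.012, 0, 0.003, 1], [0, 0, 0, 0.015, 0, 0.003, 1], [0, 0, 0, 0.018, 0, 0.002, 1], [0, 0, 0, 0.021, 0, 0.001, 1], [0, 0, 0, 0.024, 0, 0, 1], [0, 0, 0, 0.027, 0, -0.001, 1], [0, 0, 0, 0.03, 0, -0.002, 1]],
])

```text
clock: 3.4
ee_pos: [0.5623, 0.0986, 0.0698]
tcp_rot: [[-0.777, 0.629, -0.0], [0.629, 0.777, 0.0], [0.0, 0.0, -1.0]]
wrist_force: [-0.6, -0.2, -0.1]
finger_gap: 0.0001
finger_force: 0.1
```

```bash
python3 - <<'E'
from h import *
to([.5864,.0798,.066],51)
b=snap('side','s2')['pixels'][150:270,250:380]
cv2.imwrite('pics/c4.png',cv2.resize(b,(520,480))[...,::-1])
E
```

```text
ee [0.5623 0.0986 0.0698] yaw_y 51.0 t 3.4 gap 0.00012137050902305675 shift [-0.0306  0.0005  0.0038] turn z 0.0
```

View pics/c4.png

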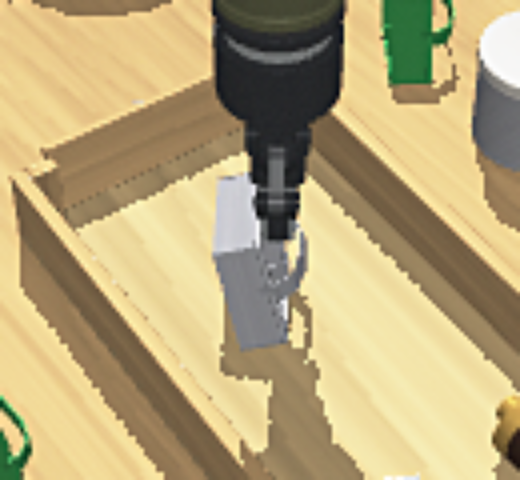

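The cutter is tipping at about 15–18° (frame ~(255,270)), and the force is tiny. I'll continue past balance, then lift clear.

>>> step_arm([
  [[0, 0, 0, 0.003, 0, -0.001, 1], [0, 0, 0, 0.006, 0, -0.002, 1], [0, 0, 0, 0.009, 0, -0.003, 1], [0, 0, 0, 0.013, 0, -0.003, 1], [0, 0, 0, 0.017, 0, -0.004, 1], [0, 0, 0, 0.021, 0, -0.005, 1], [0, 0, 0, 0.025, 0, -0.005, 1], [0, 0, 0, 0.025, 0, -0.03, 1], [0, 0, 0, 0.015, 0, -0.07, 1], [0, 0, 0, 0, 0, -0.11, 1], [0, 0, 0, 0, 0, -0.13, 1]],
])

```text
clock: 4.55
ee_pos: [0.5655, 0.0971, 0.2032]
tcp_rot: [[-0.776, 0.631, 0.006], [0.631, 0.776, 0.0], [-0.005, 0.004, -1.0]]
wrist_force: [0.9, -0.1, 0.0]
finger_gap: -0.0
finger_force: 0.0
```

```bash
python3 - <<'E'
from h import *
to([.5264,.33,.18],86.6)
b=snap('side','s3')['pixels'][150:270,250:380]
cv2.imwrite('pics/c5.png',cv2.resize(b,(520,480))[...,::-1])
E
```

```text
ee [0.5655 0.0971 0.2032] yaw_y 50.9 t 4.55 gap -2.6170163033139887e-05 shift [0.1774 0.1559 0.023 ] turn z -35.7
```

View pics/c5.png

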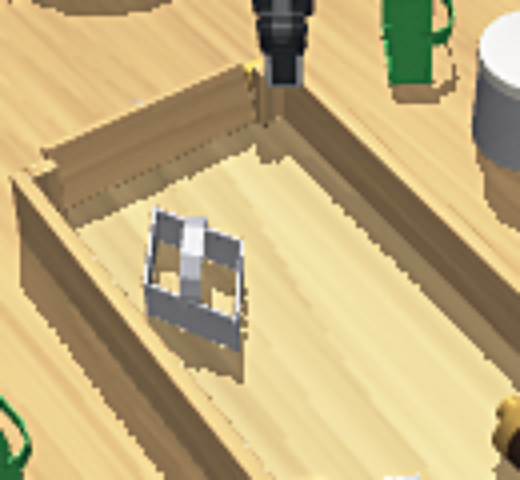

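The cutter stands on its cutting edge, strap up, clear of the walls (crop ~(195,280)). Next is the gate: I'll push its bare −x stretch from outside.

```bash
python3 -c "
from h import *
to([.514,.315,.2],86.6)"
```

```text
ee [0.5659 0.0983 0.2051] yaw_y 50.9 t 4.6 gap -0.00014852152436150955 shift [0.177  0.1354 0.005 ] turn z -35.7
```

>>> step_arm([
  [[0, 0, -7, 0.035, 0.027, 0, 1], [0, 0, -14, 0.07, 0.054, 0, 1], [0, 0, -21, 0.105, 0.081, 0, 1], [0, 0, -28, 0.14, 0.108, 0, 1], [0, 0, -35.7, 0.177, 0.135, 0, 1], [0, 0, -35.7, 0.177, 0.135, 0, 1], [0, 0, -35.7, 0.177, 0.135, 0.04, 1], [0, 0, -35.7, 0.177, 0.135, 0.08, 1], [0, 0, -35.7, 0.177, 0.135, 0.12, 1], [0, 0, -35.7, 0.177, 0.135, 0.15, 1], [0, 0, -35.7, 0.177, 0.135, 0.165, 1], [0, 0, -35.7, 0.177, 0.135, 0.165, 1]],
])

```text
clock: 5.8
ee_pos: [0.5084, 0.3139, 0.0329]
tcp_rot: [[-0.998, 0.057, -0.003], [0.057, 0.998, -0.002], [0.003, -0.003, -1.0]]
wrist_force: [-0.2, 0.3, 0.4]
finger_gap: 0.0001
finger_force: 0.0
```

```bash
python3 -c "
from h import *
to([.5115,.2725,.040],86.6)"
```

```text
ee [0.5084 0.3139 0.0329] yaw_y 86.7 t 5.8 gap 0.00010524814436208803 shift [-0.0054 -0.0412 -0.0071] turn z 0.1
```

>>> step_arm([
  [[0, 0, 0, -0.004, -0.004, -0.005, 1], [0, 0, 0, -0.005, -0.008, -0.005, 1], [0, 0, 0, -0.005, -0.012, -0.005, 1], [0, 0, 0, -0.005, -0.016, -0.005, 1], [0, 0, 0, -0.005, -0.02, -0.005, 1], [0, 0, 0, -0.005, -0.023, -0.005, 1], [0, 0, 0, -0.005, -0.026, -0.005, 1], [0, 0, 0, -0.005, -0.029, -0.005, 1], [0, 0, 0, -0.005, -0.032, -0.005, 1], [0, 0, 0, -0.005, -0.035, -0.005, 1]],
])

```text
clock: 6.8
ee_pos: [0.5128, 0.2793, 0.0397]
tcp_rot: [[-0.998, 0.057, -0.0], [0.057, 0.998, 0.0], [0.0, 0.0, -1.0]]
wrist_force: [0.1, 1.8, 0.5]
finger_gap: -0.0003
finger_force: 0.6
```

>>> step_arm([
  [[0, 0, 0, 0, -0.002, 0, 1], [0, 0, 0, 0, -0.004, 0, 1], [0, 0, 0, 0, -0.004, 0, 1]],
])

```text
clock: 7.1
ee_pos: [0.5125, 0.2747, 0.0396]
tcp_rot: [[-0.998, 0.058, -0.001], [0.058, 0.998, -0.001], [0.0, -0.001, -1.0]]
wrist_force: [0.6, -0.2, -0.2]
finger_gap: -0.0001
finger_force: 0.0
```

>>> step_arm([
  [[0, 0, 0, 0, -0.001, 0, 1], [0, 0, 0, 0, -0.002, 0, 1], [0, 0, 0, 0, -0.003, 0, 1]],
])

```text
clock: 7.4
ee_pos: [0.5123, 0.2726, 0.0396]
tcp_rot: [[-0.998, 0.057, -0.0], [0.057, 0.998, 0.0], [0.0, 0.0, -1.0]]
wrist_force: [0.7, 1.0, -0.3]
finger_gap: 0.0003
finger_force: 0.4
```

>>> step_arm([
  [[0, 0, 0, 0, -0.001, 0, 1], [0, 0, 0, 0, -0.002, 0, 1]],
])

```text
clock: 7.6
ee_pos: [0.5123, 0.2719, 0.0397]
tcp_rot: [[-0.998, 0.057, 0.0], [0.057, 0.998, 0.002], [-0.0, 0.002, -1.0]]
wrist_force: [-0.0, 5.0, -2.2]
finger_gap: -0.0002
finger_force: 2.1
```

>>> step_arm([
  [[0, 0, 0, 0, -0.001, 0, 1], [0, 0, 0, 0, -0.002, 0, 1]],
])

```text
clock: 7.8
ee_pos: [0.5123, 0.2718, 0.0398]
tcp_rot: [[-0.998, 0.056, 0.001], [0.056, 0.998, 0.005], [-0.001, 0.005, -1.0]]
wrist_force: [0.6, 6.5, -4.3]
finger_gap: 0.0004
finger_force: 3.8
```

The force rose to 6.5 N at y = 0.272, so the gate is against its stop. Backing off and checking.

>>> step_arm([
  [[0, 0, 0, 0, 0.015, 0, 1], [0, 0, 0, 0, 0.03, 0, 1], [0, 0, 0, 0.01, 0.03, -0.04, 1], [0, 0, 0, 0.05, 0.05, -0.08, 1], [0, 0, 0, 0.09, 0.09, -0.08, 1], [0, 0, 0, 0.13, 0.12, -0.08, 1], [0, 0, 0, 0.13, 0.12, -0.08, 1]],
])

```text
clock: 8.5
ee_pos: [0.3833, 0.4022, 0.1208]
tcp_rot: [[-0.999, 0.048, -0.003], [0.048, 0.999, 0.005], [0.003, 0.005, -1.0]]
wrist_force: [-0.4, -0.4, -0.4]
finger_gap: 0.0003
finger_force: 0.0
```

```bash
python3 - <<'E'
from h import *
to([.5,.3,.1])
a=snap('top','t4')['pixels'][140:250,235:367]
cv2.imwrite('pics/c6.png',cv2.resize(a,(720,600),interpolation=cv2.INTER_CUBIC)[...,::-1])
E
```

```text
ee [0.3833 0.4022 0.1208] yaw_y 87.3 t 8.5 gap 0.0002761151083650964 shift [-0.1215 -0.0966  0.02  ]
```

View pics/c6.png

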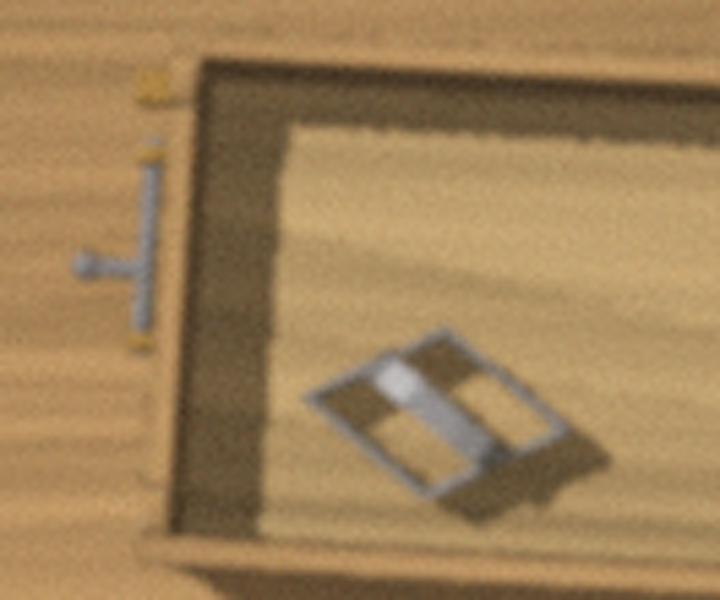

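The gate is flush with the jambs. The bolt runs from crop (150,155) to (140,340), with the knob ball at (85,265), which is full frame (250.6,188.6). The staple is at (153,85).

```bash
python3 - <<'E'
from h import *
d=dict(np.load('pics/t4.npz'));f=lambda x,y:(235+x/(720/132),140+y/(600/110))
for n,x,y,z in(('ball',85,265,.04),('stem root',140,267,.04),('rear strap',140,343,.045),('front strap',150,155,.045),('bolt end',153,138,.04),('staple',153,85,.045)):print(n,np.round(world(d,*f(x,y),z),4),np.round(world(d,*f(x,y)),4))
k=world(d,*f(85,265),.04)
t=k+np.array([.998,-.058,0])*(-.0065-.011-.009);t[1]-=.002
for z in(.12,.034):to([t[0],t[1],z],86.6)
E
```

```text
ball [0.5823 0.2875 0.04  ] [0.5816 0.2862 0.0471]
stem root [0.5813 0.2634 0.04  ] [0.5809 0.2629 0.0435]
rear strap [0.5477 0.2623 0.045 ] [0.5477 0.2624 0.0446]
front strap [0.63   0.2587 0.045 ] [0.6307 0.2594 0.0407]
bolt end [0.6383 0.2583 0.04  ] [ 0.6454  0.265  -0.0025]
staple [0.661  0.2577 0.045 ] [0.6603 0.2571 0.0484]
ee [0.3833 0.402  0.1205] yaw_y 87.3 t 8.55 gap 0.00019951271355081975 shift [-0.1778 -0.1067 -0.0005] turn z 0.7
ee [0.3833 0.402  0.1205] yaw_y 87.3 t 8.55 gap 0.00019951271355081975 shift [-0.1781 -0.107   0.0855] turn z 0.7
```

>>> step_arm([
  [[0, 0, 0.7, -0.035, -0.021, 0, 1], [0, 0, 0.7, -0.07, -0.042, 0, 1], [0, 0, 0.7, -0.105, -0.063, 0, 1], [0, 0, 0.7, -0.14, -0.084, 0, 1], [0, 0, 0.7, -0.178, -0.105, 0, 1], [0, 0, 0.7, -0.178, -0.105, 0, 1], [0, 0, 0.7, -0.178, -0.105, 0.02, 1], [0, 0, 0.7, -0.178, -0.105, 0.045, 1], [0, 0, 0.7, -0.178, -0.105, 0.07, 1], [0, 0, 0.7, -0.178, -0.105, 0.085, 1], [0, 0, 0.7, -0.178, -0.105, 0.085, 1]],
])

```text
clock: 9.65
ee_pos: [0.5615, 0.2868, 0.0354]
tcp_rot: [[-0.998, 0.067, 0.002], [0.067, 0.998, 0.009], [-0.002, 0.009, -1.0]]
wrist_force: [-2.1, 6.5, 8.5]
finger_gap: -0.0
finger_force: 4.6
```

>>> step_arm([
  [[0, 0, 0, -0.004, 0, 0, 1], [0, 0, 0, -0.008, 0, 0, 1], [0, 0, 0, -0.011, 0, 0, 1], [0, 0, 0, -0.014, 0, 0, 1], [0, 0, 0, -0.017, 0, 0, 1], [0, 0, 0, -0.02, 0, 0, 1]],
])

```text
clock: 10.25
ee_pos: [0.5814, 0.2797, 0.035]
tcp_rot: [[-0.998, 0.07, 0.001], [0.07, 0.998, 0.001], [-0.0, 0.001, -1.0]]
wrist_force: [-0.4, 3.0, 4.7]
finger_gap: 0.0004
finger_force: 2.2
```

>>> step_arm([
  [[0, 0, 0, 0, 0.004, 0, 1], [0, 0, 0, 0, 0.007, 0, 1], [0, 0, 0, 0, 0.007, 0, 1]],
])

```text
clock: 10.55
ee_pos: [0.581, 0.2859, 0.0341]
tcp_rot: [[-0.998, 0.069, -0.001], [0.069, 0.998, -0.001], [0.001, -0.001, -1.0]]
wrist_force: [0.5, 0.5, -0.3]
finger_gap: -0.0
finger_force: 0.0
```

>>> step_arm([
  [[0, 0, 0, -0.003, 0, 0, 1], [0, 0, 0, -0.006, 0, 0, 1], [0, 0, 0, -0.009, 0, 0, 1]],
])

```text
clock: 10.85
ee_pos: [0.587, 0.2855, 0.0339]
tcp_rot: [[-0.998, 0.069, -0.007], [0.069, 0.998, -0.002], [0.007, -0.002, -1.0]]
wrist_force: [-10.0, 1.3, 1.9]
finger_gap: 0.0002
finger_force: 4.2
```

>>> step_arm([
  [[0, 0, 0, -0.002, 0.0005, 0, 1], [0, 0, 0, -0.004, 0.0005, 0, 1]],
])

```text
clock: 11.05
ee_pos: [0.5875, 0.2858, 0.0333]
tcp_rot: [[-0.998, 0.068, -0.013], [0.068, 0.998, -0.003], [0.013, -0.004, -1.0]]
wrist_force: [-14.5, 0.9, 5.0]
finger_gap: -0.0001
finger_force: 6.8
```

It has stopped firmly at x = 0.5875, 7 mm short of my estimate. I'll back off and measure the bolt.

>>> step_arm([
  [[0, 0, 0, 0.01, 0, 0, 1], [0, 0, 0, 0.013, 0.005, 0, 1], [0, 0, 0, 0.013, 0.01, -0.04, 1], [0, 0, 0, 0.05, 0.05, -0.08, 1], [0, 0, 0, 0.09, 0.09, -0.08, 1], [0, 0, 0, 0.13, 0.12, -0.08, 1], [0, 0, 0, 0.17, 0.12, -0.08, 1], [0, 0, 0, 0.2, 0.12, -0.08, 1]],
])

```text
clock: 11.85
ee_pos: [0.4006, 0.4237, 0.1156]
tcp_rot: [[-0.998, 0.066, 0.001], [0.066, 0.998, 0.005], [-0.001, 0.005, -1.0]]
wrist_force: [0.5, 0.2, -0.6]
finger_gap: -0.0
finger_force: 0.0
```

```bash
python3 - <<'E'
from h import *
to([.5,.3,.1])
d=snap('top','t5');a=d['pixels'][145:235,235:343]
cv2.imwrite('pics/c7.png',cv2.resize(a,(720,600),interpolation=cv2.INTER_CUBIC)[...,::-1])
E
```

```text
ee [0.4006 0.4237 0.1156] yaw_y 86.2 t 11.85 gap -9.199057479415961e-06 shift [-0.1073 -0.117   0.0151]
```

View pics/c7.png

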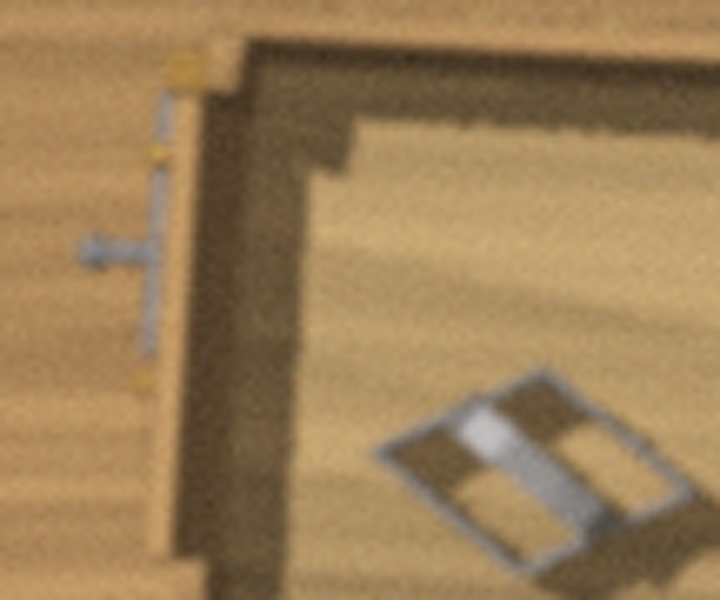

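The gate has tipped out slightly: its top edge is about 6 px left of the jamb. The fingertip must have rested on the rear strap, because the commanded y was 6 mm too close. So the bolt end stopped against the staple's outside. Measuring before I mend it.

```bash
python3 - <<'E'
from h import *
d=dict(np.load('pics/t5.npz'));f=lambda x,y:(235+x/(720/108),145+y/(600/90))
for n,x,y,z in(('ball',92,252,.035),('stem root',150,253,.04),('bolt end',165,95,.04),('bolt rear',148,355,.04),('rear strap',145,380,.045),('front strap',160,155,.045),('staple',187,70,.048),('gate outtop',165,500,.056),('gate outtop+',195,110,.056),('gate in top',178,500,.06)):print(n,np.round(world(d,*f(x,y),z),4),np.round(world(d,*f(x,y)),4))
s=sensors.get_state();print(s['clock'])
to([.51,.305,.115],86.6);to([.51,.305,.04],86.6)
E
```

```text
ball [0.5969 0.293  0.035 ] [0.5969 0.2931 0.0344]
stem root [0.5958 0.2712 0.04  ] [0.5958 0.2713 0.0394]
bolt end [0.6531 0.2663 0.04  ] [0.6532 0.2665 0.0392]
bolt rear [0.5591 0.2715 0.04  ] [0.5591 0.2715 0.0398]
rear strap [0.5498 0.2716 0.045 ] [0.5499 0.2719 0.0432]
front strap [0.6304 0.2671 0.045 ] [0.6311 0.2678 0.0408]
staple [0.6606 0.2572 0.048 ] [0.6609 0.2575 0.0463]
gate outtop [0.507  0.2622 0.056 ] [0.507  0.2626 0.0537]
gate outtop+ [0.6447 0.253  0.056 ] [0.6447 0.253  0.0557]
gate in top [0.5069 0.2571 0.06  ] [0.5071 0.2585 0.0507]
11.9
ee [0.3925 0.4238 0.1153] yaw_y 86.6 t 11.9 gap 0.0001337187946474059 shift [-0.1243 -0.1117 -0.0007] turn z 0.0
ee [0.3925 0.4238 0.1153] yaw_y 86.6 t 11.9 gap 0.0001337187946474059 shift [-0.1248 -0.1119  0.0743] turn z 0.0
```

>>> step_arm([
  [[0, 0, 0, -0.04, -0.037, 0, 1], [0, 0, 0, -0.08, -0.074, 0, 1], [0, 0, 0, -0.12, -0.11, 0, 1], [0, 0, 0, -0.124, -0.112, 0, 1], [0, 0, 0, -0.124, -0.112, 0.04, 1], [0, 0, 0, -0.124, -0.112, 0.075, 1], [0, 0, 0, -0.124, -0.112, 0.075, 1], [0, 0, 0, -0.124, -0.112, 0.075, 1]],
])

```text
clock: 12.7
ee_pos: [0.5197, 0.2994, 0.0401]
tcp_rot: [[-0.998, 0.069, 0.001], [0.069, 0.998, -0.0], [-0.001, -0.0, -1.0]]
wrist_force: [0.6, -0.0, 0.6]
finger_gap: 0.0003
finger_force: 0.0
```

>>> step_arm([
  [[0, 0, 0, 0, -0.005, 0, 1], [0, 0, 0, 0, -0.01, 0, 1], [0, 0, 0, 0, -0.015, 0, 1], [0, 0, 0, 0, -0.02, 0, 1], [0, 0, 0, 0, -0.024, 0, 1], [0, 0, 0, 0, -0.026, 0, 1], [0, 0, 0, 0, -0.028, 0, 1], [0, 0, 0, 0, -0.028, 0, 1]],
])

```text
clock: 13.5
ee_pos: [0.5173, 0.2717, 0.0398]
tcp_rot: [[-0.998, 0.069, 0.0], [0.069, 0.998, 0.001], [-0.0, 0.001, -1.0]]
wrist_force: [0.3, 2.5, 1.3]
finger_gap: -0.0005
finger_force: 0.8
```

>>> step_arm([
  [[0, 0, 0, 0, -0.001, 0, 1], [0, 0, 0, 0, -0.002, 0, 1], [0, 0, 0, 0, -0.003, 0, 1]],
])

```text
clock: 13.8
ee_pos: [0.5174, 0.2715, 0.04]
tcp_rot: [[-0.998, 0.068, 0.002], [0.068, 0.998, 0.005], [-0.001, 0.005, -1.0]]
wrist_force: [1.3, 8.0, -1.7]
finger_gap: -0.0
finger_force: 3.8
```

>>> step_arm([
  [[0, 0, 0, 0, 0.01, 0, 1], [0, 0, 0, 0, 0.03, 0, 1], [0, 0, 0, 0, 0.035, -0.04, 1], [0, 0, 0, 0, 0.035, -0.07, 1], [0, 0, 0, 0.04, 0.07, -0.08, 1], [0, 0, 0, 0.09, 0.11, -0.08, 1], [0, 0, 0, 0.12, 0.11, -0.08, 1], [0, 0, 0, 0.12, 0.11, -0.08, 1], [0, 0, 0, 0.12, 0.11, -0.08, 1]],
])

```text
clock: 14.7
ee_pos: [0.4036, 0.3858, 0.1195]
tcp_rot: [[-0.998, 0.067, -0.001], [0.067, 0.998, -0.003], [0.001, -0.003, -1.0]]
wrist_force: [1.5, -0.8, -0.4]
finger_gap: -0.0001
finger_force: 0.0
```

```bash
python3 - <<'E'
from h import *
s=sensors.get_state();print(np.round(s['tcp_rot'],4).tolist())
d=snap('top','t6');a=d['pixels'][145:235,235:343]
cv2.imwrite('pics/c8.png',cv2.resize(a,(720,600),interpolation=cv2.INTER_CUBIC)[...,::-1])
to([.5696,.291,.115],86.6)
E
```

```text
[[-0.9978, 0.0668, -0.001], [0.0668, 0.9978, -0.0029], [0.0008, -0.003, -1.0]]
ee [0.4054 0.385  0.1195] yaw_y 86.0 t 14.75 gap -4.053953912859559e-05 shift [-0.1704 -0.0823  0.0048] turn z -0.6
```

View pics/c8.png

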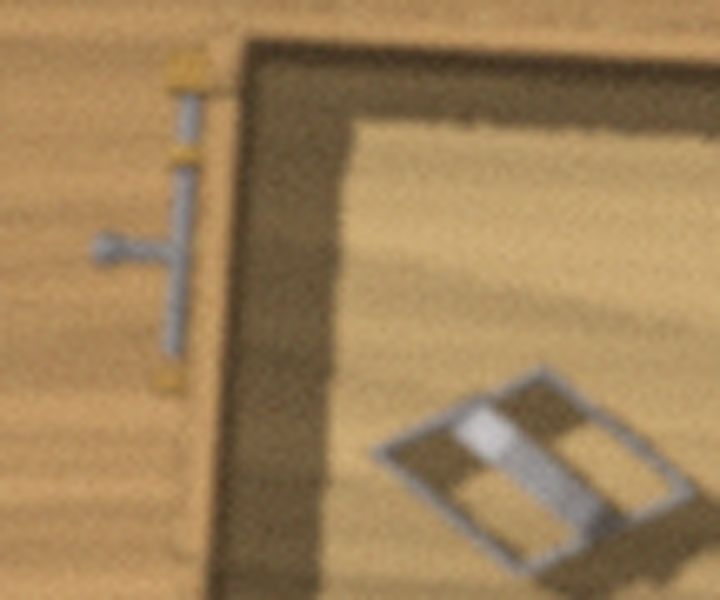

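The gate is shut again and the bolt end is in line with the staple (crop (187,75)). The knob ball is at (108,248). I'll approach again, further out, and check the pose before descending.

>>> step_arm([
  [[0, 0, 0, -0.04, -0.02, 0, 1], [0, 0, 0, -0.08, -0.04, 0, 1], [0, 0, 0, -0.12, -0.06, 0, 1], [0, 0, 0, -0.16, -0.08, 0, 1], [0, 0, 0, -0.168, -0.082, 0, 1], [0, 0, 0, -0.168, -0.082, 0, 1], [0, 0, 0, -0.168, -0.082, 0, 1], [0, 0, 0, -0.168, -0.082, 0, 1]],
])

```text
clock: 15.55
ee_pos: [0.5652, 0.2939, 0.1196]
tcp_rot: [[-0.998, 0.067, -0.002], [0.067, 0.998, 0.0], [0.002, 0.0, -1.0]]
wrist_force: [0.1, -0.2, -0.9]
finger_gap: 0.0
finger_force: 0.0
```

```bash
python3 - <<'E'
from h import *
d=dict(np.load('pics/t6.npz'));f=lambda x,y:(235+x/(720/108),145+y/(600/90))
k=world(d,*f(108,248),.04);print(k)
to([k[0]-.026,.292,.036],86.6)
E
```

```text
[0.59765576 0.28625533 0.04      ]
ee [0.5652 0.2939 0.1196] yaw_y 86.1 t 15.55 gap 3.49932528026227e-05 shift [-0.0067 -0.0015  0.0836] turn z -0.5
```

>>> step_arm([
  [[0, 0, -0.5, -0.005, -0.001, 0, 1], [0, 0, -0.5, -0.005, -0.001, 0.04, 1], [0, 0, -0.5, -0.005, -0.001, 0.07, 1], [0, 0, -0.5, -0.005, -0.001, 0.082, 1], [0, 0, -0.5, -0.005, -0.001, 0.082, 1], [0, 0, -0.5, -0.005, -0.001, 0.082, 1]],
])

```text
clock: 16.15
ee_pos: [0.5723, 0.2924, 0.0388]
tcp_rot: [[-0.998, 0.06, 0.001], [0.06, 0.998, 0.001], [-0.001, 0.001, -1.0]]
wrist_force: [-0.6, 0.2, -0.3]
finger_gap: -0.0002
finger_force: 0.0
```

>>> step_arm([
  [[0, 0, 0, -0.003, 0, 0, 1], [0, 0, 0, -0.006, 0, 0, 1], [0, 0, 0, -0.009, 0, 0, 1], [0, 0, 0, -0.012, 0, 0, 1]],
])

```text
clock: 16.55
ee_pos: [0.5842, 0.2909, 0.0383]
tcp_rot: [[-0.998, 0.061, 0.0], [0.061, 0.998, 0.0], [-0.0, 0.0, -1.0]]
wrist_force: [-1.5, 0.5, 1.2]
finger_gap: 0.0004
finger_force: 0.7
```

>>> step_arm([
  [[0, 0, 0, -0.003, 0, 0, 1], [0, 0, 0, -0.006, 0, 0, 1], [0, 0, 0, -0.008, 0, 0, 1], [0, 0, 0, -0.01, 0, 0, 1]],
])

```text
clock: 16.95
ee_pos: [0.5937, 0.2904, 0.0377]
tcp_rot: [[-0.998, 0.061, -0.0], [0.061, 0.998, 0.0], [0.0, 0.0, -1.0]]
wrist_force: [-2.0, 0.1, 0.8]
finger_gap: -0.0002
finger_force: 0.7
```

>>> step_arm([
  [[0, 0, 0, -0.001, 0, 0, 1], [0, 0, 0, -0.002, 0, 0, 1]],
])

```text
clock: 17.15
ee_pos: [0.5957, 0.2902, 0.0377]
tcp_rot: [[-0.998, 0.061, -0.0], [0.061, 0.998, 0.0], [0.0, 0.0, -1.0]]
wrist_force: [-1.9, 1.7, 0.9]
finger_gap: -0.0002
finger_force: 0.7
```

>>> step_arm([
  [[0, 0, 0, -0.001, 0, 0, 1], [0, 0, 0, -0.002, 0, 0, 1]],
])

```text
clock: 17.35
ee_pos: [0.5967, 0.2902, 0.0376]
tcp_rot: [[-0.998, 0.06, -0.002], [0.06, 0.998, -0.0], [0.002, -0.0, -1.0]]
wrist_force: [-4.1, 1.6, 1.8]
finger_gap: -0.0004
finger_force: 2.3
```

>>> step_arm([
  [[0, 0, 0, -0.001, 0, 0, 1], [0, 0, 0, -0.002, 0, 0, 1]],
])

```text
clock: 17.55
ee_pos: [0.597, 0.2905, 0.0372]
tcp_rot: [[-0.998, 0.06, -0.005], [0.06, 0.998, -0.0], [0.005, -0.0, -1.0]]
wrist_force: [-7.6, 2.3, 2.9]
finger_gap: -0.0001
finger_force: 3.9
```

It reached a firm stop at x ≈ 0.597, where I expected home. Backing off, lifting away and checking numerically.

>>> step_arm([
  [[0, 0, 0, 0.008, 0, 0, 1], [0, 0, 0, 0.012, 0.01, 0, 1], [0, 0, 0, 0.012, 0.02, -0.02, 1], [0, 0, 0, 0.012, 0.03, -0.06, 1], [0, 0, 0, 0.05, 0.06, -0.1, 1], [0, 0, 0, 0.09, 0.09, -0.12, 1], [0, 0, 0, 0.13, 0.12, -0.12, 1], [0, 0, 0, 0.17, 0.13, -0.12, 1], [0, 0, 0, 0.19, 0.13, -0.12, 1], [0, 0, 0, 0.19, 0.13, -0.12, 1]],
])

```text
clock: 18.55
ee_pos: [0.4126, 0.4344, 0.1584]
tcp_rot: [[-0.999, 0.052, -0.002], [0.052, 0.999, 0.002], [0.002, 0.002, -1.0]]
wrist_force: [0.5, -0.0, 0.2]
finger_gap: 0.0
finger_force: 0.0
```

```bash
python3 - <<'E'
from h import *
d=snap('top','t7');print(sensors.get_state()['clock'])
def cloud(d):
    vv,uu=np.mgrid[0:400,0:640]
    r=np.stack([(uu-d['cx'])/d['fx'],-(vv-d['cy'])/d['fy'],-np.ones((400,640))],-1)@np.array(d['orientation']).T
    return (np.array(d['origin'])+r*d['depth'][...,None]).reshape(-1,3)
for n in('t4','t6','t7'):
    W=cloud(dict(np.load(f'pics/{n}.npz')))
    k=W[(W[:,1]>.277)&(W[:,1]<.31)&(W[:,0]>.55)&(W[:,0]<.64)&(W[:,2]>.02)&(W[:,2]<.07)]
    g=W[(W[:,0]>.495)&(W[:,0]<.535)&(W[:,1]>.22)&(W[:,1]<.29)&(W[:,2]>.045)]
    c=W[(W[:,0]>.47)&(W[:,0]<.6)&(W[:,1]>.05)&(W[:,1]<.22)&(W[:,2]>.03)&(W[:,2]<.09)]
    print(n,'knob',len(k),np.round(k.mean(0),4),'gate y',np.round(g[:,1].min(),4),np.round(g[:,1].max(),4),'cutter',np.round(c.mean(0),4),np.round(c[:,2].max(),4))
a=np.load('pics/t4.npz')['pixels'].astype(int);b=d['pixels'].astype(int)
diff=np.abs(cv2.GaussianBlur(np.abs(a-b).max(-1).astype(np.float32),(5,5),0))
ys,xs=np.where(diff[130:265,240:520]>25);print('changed px',len(xs),(xs.min()+240,xs.max()+240,ys.min()+130,ys.max()+130) if len(xs) else '')
E
```

```text
18.6
t4 knob 29 [0.5811 0.2865 0.0424] gate y 0.2461 0.2596 cutter [0.5168 0.1362 0.047 ] 0.0615
t6 knob 32 [0.5968 0.2858 0.0428] gate y 0.2459 0.2601 cutter [0.5166 0.1363 0.0473] 0.0624
t7 knob 32 [0.6098 0.2862 0.041 ] gate y 0.2469 0.2622 cutter [0.5167 0.1364 0.047 ] 0.0619
changed px 138 (np.int64(249), np.int64(264), np.int64(159), np.int64(200))
```

The knob travelled 28.7 mm and the cutter hasn't moved. I'll check more closely that the gate is still tight and the bolt is home.

```bash
cat >> h.py <<'E'
def edge(im):  # subpixel shift reference patches
    return cv2.cvtColor(im,cv2.COLOR_RGB2GRAY).astype(np.float32)
E
python3 - <<'E'
from h import *
fr=[grab_frame('top')['pixels'] for _ in range(6)]
now=np.mean([edge(f) for f in fr],0)
for n in('t4','t6','t5'):
    ref=edge(np.load(f'pics/{n}.npz')['pixels'])
    # gate bare stretch: mean profile along columns over rows 206..222
    for r0,r1,nm in((206,222,'gate'),):
        p=ref[r0:r1,250:285].mean(0);q=now[r0:r1,250:285].mean(0)
        x=np.arange(35);sh=np.arange(-8,8.1,.1)
        e=[np.mean((np.interp(x[9:-9]+s,x,p)-q[9:-9])**2) for s in sh];print(n,nm,'shift px %.1f'%-sh[int(np.argmin(e))],min(e))
    p=ref[165:210,247:252].mean(1);q=now[165:210,247:252].mean(1);print(n,'knob rows',[round(float(np.sum((v-np.median(v)).clip(None,0)*-1*np.arange(165,210))/np.sum((v-np.median(v)).clip(None,0)*-1)),2) for v in(p,q)])
E
```

```text
t4 gate shift px -0.5 6.7604112407664685
t4 knob rows [190.52, 186.83]
t6 gate shift px -0.6 18.186734283243148
t6 knob rows [187.38, 186.83]
t5 gate shift px 4.9 57.56027652697672
t5 knob rows [187.35, 186.83]
```

The gate sits about 0.5 px (~1.3 mm) further out than when it was fully shut. A light push will seat it, then I'll nudge the bolt once more.

```bash
python3 -c "
from h import *
to([.513,.30,.158],86.6)"
```

```text
ee [0.4196 0.4304 0.1576] yaw_y 86.4 t 18.9 gap -0.00026387915022189906 shift [-0.1015 -0.1242 -0.0003] turn z -0.2
```

>>> step_arm([
  [[0, 0, 0, -0.033, -0.041, 0, 1], [0, 0, 0, -0.066, -0.082, 0, 1], [0, 0, 0, -0.1, -0.122, 0, 1], [0, 0, 0, -0.101, -0.122, 0, 1], [0, 0, 0, -0.101, -0.122, 0.04, 1], [0, 0, 0, -0.101, -0.122, 0.08, 1], [0, 0, 0, -0.101, -0.122, 0.11, 1], [0, 0, 0, -0.101, -0.122, 0.118, 1], [0, 0, 0, -0.101, -0.122, 0.118, 1]],
])

```text
clock: 19.8
ee_pos: [0.5111, 0.3026, 0.0388]
tcp_rot: [[-0.998, 0.061, -0.002], [0.061, 0.998, -0.001], [0.001, -0.001, -1.0]]
wrist_force: [-0.2, 0.1, -0.2]
finger_gap: 0.0003
finger_force: 0.0
```

>>> step_arm([
  [[0, 0, 0, 0, -0.006, 0, 1], [0, 0, 0, 0, -0.012, 0, 1], [0, 0, 0, 0, -0.018, 0, 1], [0, 0, 0, 0, -0.022, 0, 1], [0, 0, 0, 0, -0.025, 0, 1], [0, 0, 0, 0, -0.026, 0, 1]],
])

```text
clock: 20.4
ee_pos: [0.5099, 0.2768, 0.04]
tcp_rot: [[-0.998, 0.061, 0.0], [0.061, 0.998, -0.0], [-0.0, -0.0, -1.0]]
wrist_force: [-0.3, -0.5, 0.0]
finger_gap: -0.0002
finger_force: 0.0
```

>>> step_arm([
  [[0, 0, 0, 0, -0.001, 0, 1], [0, 0, 0, 0, -0.002, 0, 1], [0, 0, 0, 0, -0.003, 0, 1], [0, 0, 0, 0, -0.004, 0, 1]],
])

```text
clock: 20.8
ee_pos: [0.5095, 0.2734, 0.0397]
tcp_rot: [[-0.998, 0.06, -0.0], [0.06, 0.998, 0.0], [0.0, 0.0, -1.0]]
wrist_force: [0.1, 0.6, 0.5]
finger_gap: 0.0
finger_force: 0.4
```

>>> step_arm([
  [[0, 0, 0, 0, -0.001, 0, 1], [0, 0, 0, 0, -0.002, 0, 1]],
])

```text
clock: 21.0
ee_pos: [0.5094, 0.2722, 0.0398]
tcp_rot: [[-0.998, 0.06, 0.0], [0.06, 0.998, 0.002], [-0.0, 0.002, -1.0]]
wrist_force: [-0.5, 3.2, -0.1]
finger_gap: 0.0
finger_force: 1.3
```

>>> step_arm([
  [[0, 0, 0, 0, -0.001, 0, 1], [0, 0, 0, 0, -0.002, 0, 1]],
])

```text
clock: 21.2
ee_pos: [0.5094, 0.272, 0.0399]
tcp_rot: [[-0.998, 0.059, 0.001], [0.059, 0.998, 0.005], [-0.001, 0.005, -1.0]]
wrist_force: [0.2, 6.4, -3.9]
finger_gap: 0.0003
finger_force: 3.3
```

>>> step_arm([
  [[0, 0, 0, 0, 0.01, 0, 1], [0, 0, 0, 0, 0.03, 0, 1], [0, 0, 0, 0, 0.035, -0.04, 1], [0, 0, 0, 0, 0.035, -0.08, 1], [0, 0, 0, 0.04, 0.07, -0.09, 1], [0, 0, 0, 0.09, 0.11, -0.09, 1], [0, 0, 0, 0.12, 0.13, -0.09, 1], [0, 0, 0, 0.12, 0.13, -0.09, 1]],
])

```text
clock: 22.0
ee_pos: [0.3897, 0.4127, 0.1305]
tcp_rot: [[-0.999, 0.049, -0.004], [0.049, 0.999, 0.004], [0.005, 0.004, -1.0]]
wrist_force: [0.5, 0.8, 0.5]
finger_gap: -0.0002
finger_force: 0.0
```

```bash
python3 - <<'E'
from h import *
fr=[grab_frame('top') for _ in range(6)];d=fr[0]
now=np.mean([edge(f['pixels']) for f in fr],0)
up=lambda a:cv2.resize(a,None,fx=10,fy=10,interpolation=cv2.INTER_CUBIC)
def match(A,B,v0,v1,u0,u1,s=18):
    t=up(A[v0:v1,u0:u1]);w=up(B[v0-s:v1+s,u0-4:u1+4])
    r=cv2.matchTemplate(w,t,cv2.TM_CCOEFF_NORMED);_,m,_,l=cv2.minMaxLoc(r);return l[0]/10-4,l[1]/10-s,m
for n in('t4','t6'):
    ref=edge(np.load(f'pics/{n}.npz')['pixels'])
    m=match(ref,now,184,194,245,256) if n=='t4' else match(ref,now,177,187,245,256)
    u,v=250.6,188.6
    print(n,'knob du,dv',m,'mm',np.round((world(d,u+m[0],v+m[1],.04)-world(d,u,v,.04))*1000,1))
    p=ref[206:222,250:285].mean(0);q=now[206:222,250:285].mean(0);x=np.arange(35);sh=np.arange(-3,3.1,.1)
    e=[np.mean((np.interp(x[4:-4]+s,x,p)-q[4:-4])**2) for s in sh];print('gate px',-sh[int(np.argmin(e))])
E
```

```text
t4 knob du,dv (0.5, -11.5, 0.8175914883613586) mm [27.7 -0.9  0. ]
gate px -2.6645352591003757e-15
t6 knob du,dv (0.20000000000000018, -5.0, 0.7958582043647766) mm [12.  -0.3  0. ]
gate px -0.10000000000000275
```

The gate is fully seated (0 px shift). The knob travel reads 28–29 mm, so with the gate seated I'll nudge the bolt once more.

```bash
python3 -c "
from h import *
to([.582,.2915,.13],86.6)"
```

```text
ee [0.3993 0.4044 0.1295] yaw_y 86.3 t 22.3 gap 0.00014495635415168217 shift [-1.896e-01 -1.009e-01 -1.000e-04] turn z -0.3
```

>>> step_arm([
  [[0, 0, 0, -0.045, -0.024, 0, 1], [0, 0, 0, -0.085, -0.048, 0, 1], [0, 0, 0, -0.125, -0.072, 0, 1], [0, 0, 0, -0.165, -0.098, 0, 1], [0, 0, 0, -0.188, -0.1, 0, 1], [0, 0, 0, -0.188, -0.1, 0, 1], [0, 0, 0, -0.188, -0.1, 0, 1]],
])

```text
clock: 23.0
ee_pos: [0.5794, 0.2936, 0.1293]
tcp_rot: [[-0.998, 0.064, -0.001], [0.064, 0.998, -0.0], [0.001, -0.0, -1.0]]
wrist_force: [-0.1, 0.9, 0.0]
finger_gap: 0.0003
finger_force: 0.0
```

>>> step_arm([
  [[0, 0, 0, -0.002, 0, 0.04, 1], [0, 0, 0, -0.002, 0, 0.075, 1], [0, 0, 0, -0.002, 0, 0.092, 1], [0, 0, 0, -0.002, 0, 0.092, 1], [0, 0, 0, -0.006, 0, 0.092, 1], [0, 0, 0, -0.01, 0, 0.092, 1], [0, 0, 0, -0.013, 0, 0.092, 1], [0, 0, 0, -0.014, 0, 0.092, 1]],
])

```text
clock: 23.8
ee_pos: [0.5944, 0.2944, 0.039]
tcp_rot: [[-0.998, 0.062, 0.002], [0.062, 0.998, 0.001], [-0.002, 0.001, -1.0]]
wrist_force: [1.0, 0.8, -0.0]
finger_gap: -0.0004
finger_force: 0.0
```

>>> step_arm([
  [[0, 0, 0, -0.001, 0, 0, 1], [0, 0, 0, -0.002, 0, 0, 1]],
])

```text
clock: 24.0
ee_pos: [0.595, 0.2942, 0.038]
tcp_rot: [[-0.998, 0.061, 0.0], [0.061, 0.998, 0.0], [-0.0, 0.0, -1.0]]
wrist_force: [0.1, 0.2, -0.6]
finger_gap: -0.0004
finger_force: 0.0
```

>>> step_arm([
  [[0, 0, 0, -0.001, 0, 0, 1], [0, 0, 0, -0.002, 0, 0, 1]],
])

```text
clock: 24.2
ee_pos: [0.5966, 0.2941, 0.0377]
tcp_rot: [[-0.998, 0.061, -0.001], [0.061, 0.998, -0.0], [0.001, -0.0, -1.0]]
wrist_force: [-1.9, 0.7, 0.7]
finger_gap: -0.0004
finger_force: 0.9
```

>>> step_arm([
  [[0, 0, 0, -0.001, 0, 0, 1], [0, 0, 0, -0.002, 0, -0.001, 1]],
])

```text
clock: 24.4
ee_pos: [0.5971, 0.294, 0.0381]
tcp_rot: [[-0.998, 0.06, -0.003], [0.06, 0.998, -0.001], [0.003, -0.001, -1.0]]
wrist_force: [-4.6, 0.7, -2.3]
finger_gap: 0.0002
finger_force: 2.0
```

>>> step_arm([
  [[0, 0, 0, -0.001, 0, 0, 1], [0, 0, 0, -0.002, 0, -0.001, 1]],
])

```text
clock: 24.6
ee_pos: [0.5977, 0.2941, 0.0386]
tcp_rot: [[-0.998, 0.06, -0.006], [0.06, 0.998, -0.001], [0.006, -0.001, -1.0]]
wrist_force: [-7.3, 1.1, -2.1]
finger_gap: 0.0002
finger_force: 3.2
```

It stops at the same hard point with the gate seated, so the bolt is home. Retreating and rechecking the gate.

>>> step_arm([
  [[0, 0, 0, 0.008, 0, 0, 1], [0, 0, 0, 0.015, 0.004, 0, 1], [0, 0, 0, 0.015, 0.02, 0, 1], [0, 0, 0, 0.015, 0.03, -0.04, 1], [0, 0, 0, 0.05, 0.06, -0.08, 1], [0, 0, 0, 0.09, 0.09, -0.1, 1], [0, 0, 0, 0.13, 0.12, -0.1, 1], [0, 0, 0, 0.17, 0.13, -0.1, 1], [0, 0, 0, 0.19, 0.13, -0.1, 1], [0, 0, 0, 0.19, 0.13, -0.1, 1]],
])

```text
clock: 25.6
ee_pos: [0.4137, 0.4396, 0.1407]
tcp_rot: [[-0.999, 0.052, -0.002], [0.052, 0.999, 0.003], [0.002, 0.003, -1.0]]
wrist_force: [0.7, 0.6, 0.4]
finger_gap: 0.0001
finger_force: 0.0
```

```bash
python3 - <<'E'
from h import *
fr=[grab_frame('top') for _ in range(6)];now=np.mean([edge(f['pixels']) for f in fr],0)
for n in('t4','t6','t7'):
    ref=edge(np.load(f'pics/{n}.npz')['pixels']);x=np.arange(35);sh=np.arange(-3,3.1,.1)
    for a,b in((200,212),(206,222)):
        p=ref[a:b,250:285].mean(0);q=now[a:b,250:285].mean(0)
        e=[np.mean((np.interp(x[4:-4]+s,x,p)-q[4:-4])**2) for s in sh];print(n,'gate px %.1f'%-sh[int(np.argmin(e))])
s=sensors.get_state();print(s['clock'],s['ee_pos'])
E
```

```text
t4 gate px -0.0
t4 gate px -0.0
t6 gate px -0.1
t6 gate px -0.1
t7 gate px 0.6
t7 gate px 0.5
25.9 [0.42099572 0.43463494 0.13970438]
```

The gate is fully shut, the bolt is home and the cutter is standing. Handing in.

```bash
python3 -c "
from h import *
print(order.finish_job())"
```

```text
the job is handed in; nothing more can be done
None
```

I handed the job in at about 26 s of the 58 s allowed: the cutter stands on its cutting edge with the strap up, the gate is shut against its stop, and the bolt was pushed to a firm stop in its staple. The first bolt push came while the gate had tipped slightly out, so I reshut the gate, pushed the bolt home and reseated the gate. By camera the bolt moved about 28–29 mm of its 30, but a second push with the gate seated met the same stop.

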